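# Load a fresh label roll and its spindle in the roll stand

## Robot

A 7-joint arm with a two-finger parallel gripper is mounted at the origin on the work surface. World frame = base frame: x ahead of the robot, y to its left, z up, the work surface at z = 0. Lengths are in mm, angles in degrees, forces in N, time in s.
With the tool pointing down it reaches from about 425 to 875 mm from the base axis. Payload 4.7 kg.
Tool frame: the origin (TCP) lies on the centre line of the jaws, within the pads' length; the fingertips stand 19 mm ahead of it and the grasp point (between the pads) is the TCP; z points along the fingers, y is the line along which they close (so a half turn about z gives the same grasp; the last joint's range is limited). The gripper opens to 87 mm and grips with 3 to 60 N. Pads are 19 mm wide; open, the fingers measure 117 mm over their backs; the gripper's body (75 mm by 190 mm) begins 51 mm behind the grasp point.
Start: joints at [-62.447, 18.392, -4.016, 83.108, 1.295, 78.541, -3.26], TCP at [292.548, 580.465, 241.587] pointing down, gripper open.
Joint ranges: [-163.93, 163.93], [-17.29, 119.83], [-79.2, 71.16], [3.27, 140.29], [-89.18, 269.18], [5.43, 117.66], [-154.24, 154.24]. Speed limits (degrees/s): [147.25, 147.25, 180, 180, 180, 180, 180].

## Interface

Orientations are given as [roll, pitch, yaw] about the fixed x, y, z axes, in that order (R = Rz(yaw) Ry(pitch) Rx(roll)).
In Python, from station import ctrl gives the robot as it stands.
- The arm moves only by the tool move_arm, never from a script. Its argument "rows" is one flat list of numbers, 7 for each row, row after row: the closure, from 0 (fully open) to 1 (shut), then the shift along the tool's x, y, z in cm, then the turn, a rotation vector about the tool's x, y, z in degrees. In form: [fingers, tx, ty, tz, ax, ay, az, fingers, tx, ty, tz, ax, ay, az, ...]. A call has 1 to 10 rows; each row is the pose to reach, as a shift and turn from the pose commanded when the call began, along the tool's axes at that moment; what a row does not reach only later rows make up. A row lasts 1/8 s, in which the tool goes at most 62.5 mm and 10.7 degrees, less where a joint would pass 70% of its speed; a pose out of reach is approached as far as the arm can. A call with a gripper value outside its range is refused whole. The fingers move at their own pace and stop on an object; "grip_force" is the grip in N (left out, the last holds). Time passes only in rows, so rows that repeat a pose let the fingers close. It gives the time, the measured TCP pose, the force, the opening and the grip force at its end, in the units of the state.
- ctrl.state(): the state, without advancing time (a new reading comes with each control period).
- ctrl.snapshot(name): name is "scene" or "top" or "wrist"; returns a dict with "frame" (480x640x3 uint8, red, green, blue), "depth" (480x640 float32, mm along the optical axis (not along the pixel's ray), 0 where there is no reading), "mtx" (3x3 intrinsics, pixels), "rvec" (rotation vector, rad) and "tvec" (3), from world to camera coordinates, as OpenCV has them. Camera axes: x right, y down, z forward; pixel columns grow to the right and rows downward; lengths in mm; the calibration is good to about 2 mm. A picture is of the moment at which its call begins.
- ctrl.close_job(): hands the job in; it is judged then, once.
The state is a dict: "time_s": time; "joint_positions": joint angles; "joint_vel": joint speeds; "effort": joint torques, N m; "position": TCP position; "tcp_rot": TCP orientation; "ft_force": force on the tool from outside, world axes, zero at the start; "torque": the same for the moment, N m; "opening": finger opening in mm; "finger_force": force on a finger pad.
Only numpy, scipy, OpenCV 4.12 (cv2) and the standard library are available. Lean on these libraries where they do the work, as an engineer would, in place of code of your own. Each camera call takes 0.05 s, during which the arm holds its last target. There are 200 camera calls.

## Task

Load the label stand: lift the full label roll out of the carton tray and set it gently, on its round side, on the two rollers between the stand's side plates, and let go of it. Then take the loose spindle by its flat handle and thread it nose first, from either side, through one bush, the roll's core and the other bush, until the handle comes up to the bush. Finish while still holding the spindle there by its handle so that I can push the locking collar on its nose; leave everything else on the desk alone.

Things in the scene. Friction and masses are not known exactly. Their poses are not given: they have to be found in the camera images.
- stand_axis (a point): Grey sheet-steel roll stand, fixed to the desk. This point lies midway between its two bushes on their common axis, 44 mm above the desk; y is that axis, x level across it, z up. Side plates (4 thick, 84 along x, top 76 mm above the desk) stand at y = -38 and +38 mm, inner faces 72 apart, open above. Base plate 120 by 120, 8 high; a thin tie bar, top at 22 mm, at x = 37.
- bush_left (a point): Centre of the black bush in the +y side plate: a tube along y, 16 long, bore 18.5 mm, outside 28. Axes as the stand's. It lies 44 mm from the stand's midpoint: inner end at y = 36, flush with the plate's inner face, outer end at y = 52 mm.
- bush_right (a point): Centre of the like bush in the -y side plate, on the same axis, 88 mm from the other.
- roller_bed (a point): Point midway between the two free-turning steel rollers (12 mm diameter, 70 long, along y) that lie between the plates at x = -20 and +20 mm from here. It is on the level of their axes, 14 mm above the desk, 30 mm below the stand's midpoint. A full roll laid on them rests with its core centred on the bushes' axis.
- printer: Label printer, fixed, 180 by 130 by 110 mm high, on the stand's +x side and turned with it: its rear face is 135 mm from the stand's midpoint. Origin at the centre of its underside.
- tray: Shallow cardboard tray, fixed, 50 by 136 mm (long side y), walls 12 high and 1.5 thick, floor 1.5. Its divider makes two bays; the full roll fills the -y one, 34 mm from the origin (centre of the underside).
- roll_center (a point): Centre of the full label roll, loose: white paper, 60 mm diameter, 57 wide, cardboard core with a 25 mm hole through it, about 0.11 kg. y is the axis of the core, level; x and z turn with the roll. It stands on its round side in the tray, centre 31.5 mm above the desk, nested between the low walls, which are narrower than the roll. Grip it across the diameter from above.
- spindle_grip (a point): Spindle, loose on the desk, about 0.11 kg: 16 mm tube with a flat black handle (60 long, 24 wide, 16 high). This is the handle's centre, 8 mm above the desk; x points to the nose, z up. The handle's square shoulder, 30 mm along x, is too big for a bush; then 128 mm of tube. With the shoulder at a bush this point is 82 mm from the stand's midpoint.
- spindle_tip (a point): End of the spindle's nose, on its axis, 158 mm from the handle's centre; axes as the handle's. The last 14 mm taper from 16 to 8 mm diameter. With the shoulder at a bush it stands 24 mm out of the other bush.
- part_roll: Part-used roll, 44 mm in diameter and 57 high, standing on end in the other bay of the tray, 68 mm from the full roll's centre. Origin at its underside. Leave alone.
- calculator: Grey desk calculator, 60 by 100 by 12 mm, between the robot and the stand. Origin at its underside. Leave alone.
- stapler: Stapler, 150 by 36 mm, 65 high, on the left. Origin at its underside. Leave alone.
- pen_cup: Dark metal cup, 80 mm wide, with pens up to 165 mm high, far left. Origin at its underside. Leave alone.
- tape_dispenser: Black tape dispenser, 150 by 55 mm, 84 high, far right. Origin at its underside. Leave alone.
- ink_pad: Flat metal ink pad, 74 by 114 by 19 mm, on the right. Origin at its underside. Leave alone.
There are look-alikes about, which are no part of the job. Of the things that look like the part that bears spindle_grip, take the one that is farthest to the robot's right at the start. Leave any pink look-alike of the part that bears roll_center alone.

How it is judged:
By the outcome, as a careful person would: the job done as asked, in the order asked, and still so for the second after the job is handed in, while the arm keeps its last pose, push and grip.
It also fails if it takes over 58 s, if anything falls off the work surface, if the arm or the gripper's body presses on something with over 40 N, if the wrist force passes 120 N, or if a joint passes its speed limit or range.

## Working session

There is one attempt and no reset: what is moved stays moved. The work goes in short steps, Python scripts to look and compute and a tool call to move; the robot and the scene stay as the last step left them, time stands still between calls to the robot, and variables do not carry over. Pictures are saved under pics/ and viewed, at most 10 in all, crops included, and the job is handed in when it is done.

Besides the shell and the picture viewer there is one more tool, called after ">>>" as a command line: name --argument value ..., lists and objects as JSON in quotes. move_arm: Moves the arm, as the interface text tells. Its arguments: {"type":"object","properties":{"rows":{"type":"array","items":{"type":"number"}},"grip_force":{"type":"number"}},"required":["rows"]}

```bash
mkdir -p pics; ls
cat > h.py <<'E'
import numpy as np, cv2
from station import ctrl
from scipy.spatial.transform import Rotation as R
def snap(n):
    s=ctrl.snapshot(n); s['R']=cv2.Rodrigues(np.array(s['rvec'],float))[0]; s['t']=np.array(s['tvec'],float).ravel(); return s
def ray(s,u,v,z):
    p=cv2.undistortPoints(np.array([[[u,v]]],float),np.array(s['mtx']),None)[0,0]
    d=s['R'].T@np.array([p[0],p[1],1]); c=-s['R'].T@s['t']
    return c+d*(z-c[2])/d[2]
def cloud(s):
    v,u=np.mgrid[:480,:640]; d=s['depth']; K=np.array(s['mtx'])
    P=np.stack([(u-K[0,2])/K[0,0]*d,(v-K[1,2])/K[1,1]*d,d],-1)
    return (P-s['t'])@s['R']
def save(s,n): cv2.imwrite('pics/'+n+'.png',cv2.cvtColor(s['frame'],cv2.COLOR_RGB2BGR))
E
python3 - <<'E'
from h import *
import pickle
for n in ['top','scene']:
    s=snap(n); save(s,n); pickle.dump(s,open(n+'.pkl','wb'))
    print(n,-s['R'].T@s['t'],s['mtx'])
print(ctrl.state())
E
```

```text
pics
top [ 360.34624539  -12.67536522 1487.01314018] [[518.37822156   0.         320.6334644 ]
 [  0.         518.37822156 245.30540538]
 [  0.           0.           1.        ]]
scene [1002.24075138  558.65006408  735.25290038] [[452.74330345   0.         311.4049555 ]
 [  0.         452.74330345 248.63712969]
 [  0.           0.           1.        ]]
{'time_s': 0.1, 'joint_positions': array([-62.44752506,  18.43649782,  -4.01354874,  83.16742205,
         1.29598654,  78.54042882,  -3.2596495 ]), 'joint_vel': array([ 0.04426689, -0.06735508,  0.03177177, -0.13502866, -0.01783409,
        0.02385229, -0.0469344 ]), 'effort': array([-5.78626009e-05, -4.92572987e+01, -4.05622115e-01, -3.13396168e+01,
       -6.41661091e-02,  3.95454594e-02,  1.09722093e-04]), 'position': array([292.37101165, 580.02316422, 240.55577624]), 'tcp_rot': array([-1.79900928e+02,  6.97904211e-03,  1.53255781e+02]), 'ft_force': array([ 0.64776742, -0.44425444,  0.59723428]), 'torque': array([ 0.04068413, -0.00027614,  0.02523184]), 'finger_force': 0.0, 'opening': 87.54660730732692}
```

View pics/top.png

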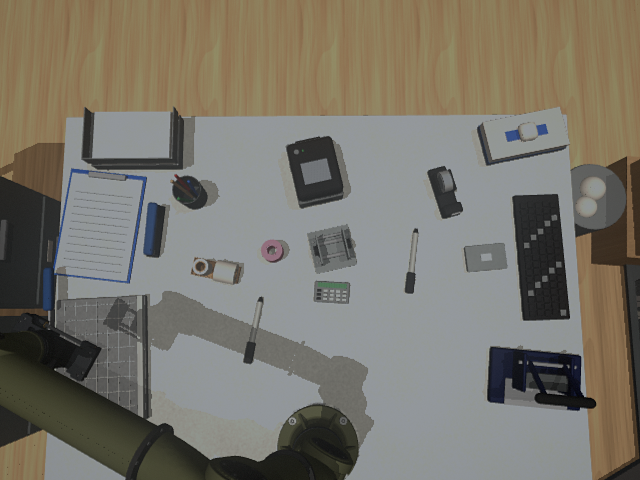

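View pics/scene.png

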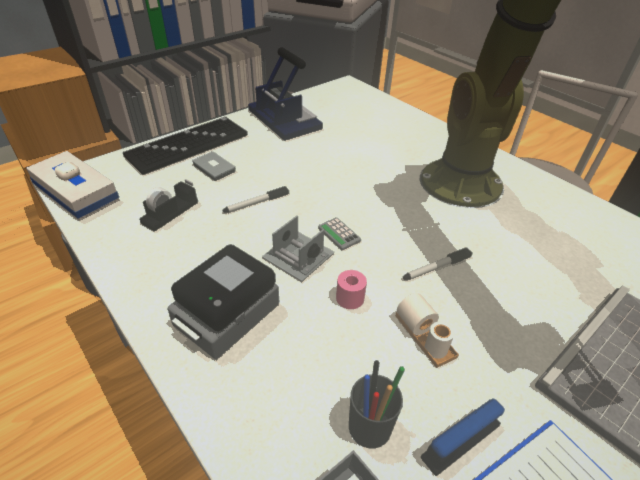

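The top view shows two spindles. One has its handle at (410,284) and nose at (415,230), the other its handle at (249,353) and nose at (261,298). The right-hand one fits "farthest to the robot's right". The white full roll is at (227,271) in the tray, with the part roll at (201,267) on end and a pink look-alike at (272,250). The stand is at (332,248). Next I'll measure these and check an enlarged crop.

```bash
cat > m.py <<'E'
from h import *
import pickle
s=pickle.load(open('top.pkl','rb'))
f=s['frame']; P=cloud(s)
c=cv2.resize(f[205:305,180:440],None,fx=3,fy=3,interpolation=cv2.INTER_CUBIC)
cv2.imwrite('pics/crop.png',c[:,:,::-1])
for n,(u,v,z) in dict(roll=(227,271,60),pink=(272,250,50),stand=(332,248,40),hand=(410,284,16),tip=(415.5,230,8),hand2=(249,353,16)).items(): print(n,ray(s,u,v,z).round())
# spindle: dark handle & all non-desk points in region
hsv=cv2.cvtColor(f,cv2.COLOR_RGB2HSV)
reg=np.zeros((480,640),bool); reg[222:300,400:425]=1
m=reg&(hsv[...,2]<90)
v,u=np.nonzero(m); print('dark',cv2.minAreaRect(np.c_[u,v].astype(np.float32)))
m=reg&(P[...,2]>4)&(s['depth']>0)
q=P[m]; print('spindle depth',len(q), cv2.minAreaRect(q[:,:2].astype(np.float32)), q[:,2].max())
reg[:]=0; reg[215:285,300:365]=1
q=P[reg&(P[...,2]>60)]; print('stand plates',len(q),cv2.minAreaRect(q[:,:2].astype(np.float32)),q.mean(0))
q=P[reg&(P[...,2]>4)]; print('stand base',cv2.minAreaRect(q[:,:2].astype(np.float32)))
reg[:]=0; reg[255:290,213:245]=1
q=P[reg&(P[...,2]>35)]; print('roll',len(q),cv2.minAreaRect(q[:,:2].astype(np.float32)),q.max(0))
E
python3 m.py
```

```text
roll [477. 246.  60.]
pink [536. 123.  50.]
stand [542. -45.  40.]
hand [ 441. -266.   16.]
tip [ 597. -287.    8.]
hand2 [252. 188.  16.]
dark ((412.1158142089844, 260.4573059082031), (8.724091529846191, 65.15460968017578), 6.34019136428833)
spindle depth 698 ((509.8224792480469, -275.30023193359375), (70.1187973022461, 223.3009033203125), 88.5652084350586) 25.711883642584514
stand plates 138 ((477.5284729003906, -48.819183349609375), (225.27957153320312, 96.96038818359375), 6.145143508911133) [525.64901779 -43.28528167 216.7959773 ]
stand base ((501.70452880859375, -45.75474548339844), (185.77418518066406, 283.0570068359375), 89.70198822021484)
roll 458 ((437.6325988769531, 130.7711639404297), (320.0299072265625, 61.49143981933594), 72.56143951416016) [ 510.18382734  286.24033322 1487.01314018]
```

View pics/crop.png

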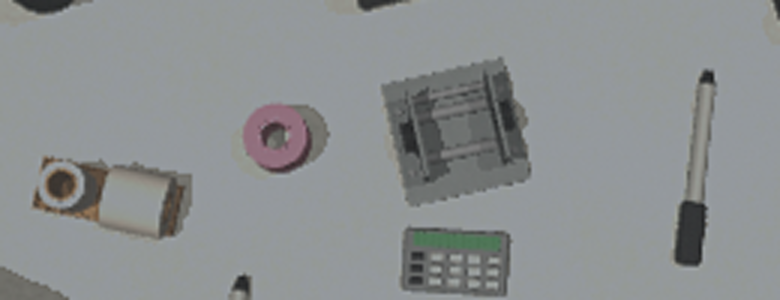

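The crop confirms the choices. The right-hand spindle has its handle at crop (690,235) and nose at (707,75). The white roll lies on its side at (137,201), the pink one is apart at (277,138), and the stand is at (456,131), turned about +12°.

```bash
cat >> h.py <<'E'
def go(p,yaw):
    st=ctrl.state(); A=R.from_euler('xyz',st['tcp_rot'],degrees=True); B=R.from_euler('xyz',[180,0,yaw],degrees=True)
    d=A.inv().apply(np.array(p,float)-st['position'])/10; r=(A.inv()*B).as_rotvec(degrees=True)
    print('move',d.round(2),r.round(1),'from',st['position'].round(1),st['tcp_rot'].round(2),'t',st['time_s'],'F',st['ft_force'].round(1),'op',round(st['opening'],1))
E
python3 -c "
from h import *
go([475,248,220],79.3)"
```

```text
move [-31.25 -21.43   2.1 ] [-0.1  0.1 74. ] from [292.4 580.  240.6] [-1.7990e+02  1.0000e-02  1.5326e+02] t 0.1 F [ 0.6 -0.4  0.6] op 87.5
```

>>> move_arm --rows '[0,-31.25,-21.4,2,0,0,74,0,-31.25,-21.4,2,0,0,74,0,-31.25,-21.4,2,0,0,74,0,-31.25,-21.4,2,0,0,74,0,-31.25,-21.4,2,0,0,74,0,-31.25,-21.4,2,0,0,74,0,-31.25,-21.4,2,0,0,74,0,-31.25,-21.4,2,0,0,74,0,-31.25,-21.4,2,0,0,74,0,-31.25,-21.4,2,0,0,74]'

```text
time_s: 1.35
position: [474.7, 249.9, 221.4]
tcp_rot: [-180.0, 0.0, 79.5]
ft_force: [0.2, 0.4, 0.2]
opening: 87.3
finger_force: 0.0
```

Run:
```python
from h import *
import pickle
s=snap('wrist'); save(s,'w1'); pickle.dump(s,open('w1.pkl','wb'))
P=cloud(s); f=s['frame']; hsv=cv2.cvtColor(f,cv2.COLOR_RGB2HSV)
print(-s['R'].T@s['t'], s['mtx'])
go([475,248,220],79.3)
d=(s['depth']>0)&(P[...,2]>45)&(P[...,2]<75)&(np.hypot(P[...,0]-475,P[...,1]-248)<120)
n,l,stt,c=cv2.connectedComponentsWithStats(d.astype(np.uint8))
for i in range(1,n):
    if stt[i,4]>300: q=P[l==i]; print(c[i].round(),stt[i,4],cv2.minAreaRect(q[:,:2].astype(np.float32)),q[:,2].max())
```

```text
[488.67251777 327.14715079 365.31294657] [[336.79062416   0.         321.58979871]
 [  0.         336.79062416 236.26790398]
 [  0.           0.           1.        ]]
move [-0.17  0.05  0.15] [-0.   0.   0.1] from [474.8 249.7 221.5] [-179.99    0.     79.44] t 1.4 F [0.8 0.1 0.1] op 87.0
[326. 140.] 1417 ((492.27239990234375, 322.54095458984375), (43.11647415161133, 42.985313415527344), 79.87364959716797) 61.538046764388355
[324. 214.] 3384 ((478.5577392578125, 256.141357421875), (57.64875030517578, 54.066246032714844), 77.91329193115234) 64.67559232458387
[390. 306.] 412 ((526.3598022460938, 147.88514709472656), (35.505271911621094, 13.5323486328125), 15.012532234191895) 59.903512158752655
```

View pics/w1.png

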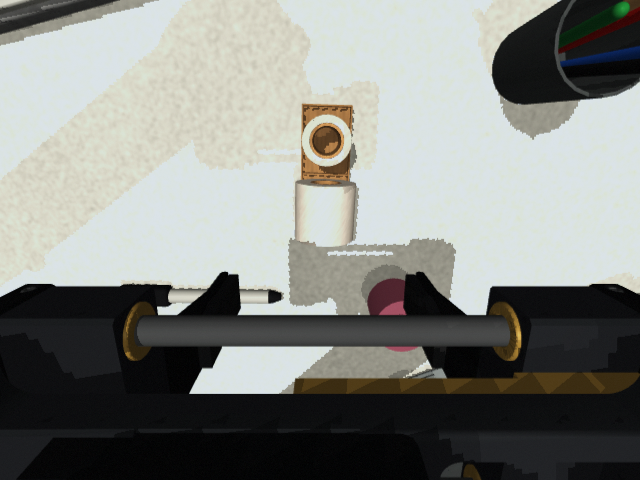

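Wrist view: the part roll is at (327,140) on end and the full roll at (325,213), nested in the tray. That puts the roll at about (478.5,256) with yaw −12°. Going down to it.

```bash
python3 -c "
from h import *
go([478.5,256,36.5],78.1)"
```

```text
move [ 0.69  0.25 18.5 ] [-0.   0.   1.3] from [474.8 249.7 221.5] [-179.99    0.     79.44] t 1.4 F [0.8 0.1 0.1] op 87.0
```

>>> move_arm --rows '[0,0.7,0.25,5,0,0,1.3,0,0.7,0.25,10,0,0,1.3,0,0.7,0.25,14,0,0,1.3,0,0.7,0.25,16.5,0,0,1.3,0,0.7,0.25,17.7,0,0,1.3,0,0.7,0.25,18.4,0,0,1.3,0,0.7,0.25,18.4,0,0,1.3,0,0.7,0.25,18.4,0,0,1.3]'

```text
time_s: 2.4
position: [479.8, 255.6, 38.6]
tcp_rot: [179.9, -0.1, 78.0]
ft_force: [0.0, 0.6, 0.0]
opening: 87.0
finger_force: 0.0
```

>>> move_arm --rows '[1,0,0,0,0,0,0,1,0,0,0,0,0,0,1,0,0,0,0,0,0,1,0,0,0,0,0,0,1,0,0,0,0,0,0,1,0,0,0,0,0,0,1,0,0,0,0,0,0]' --grip_force 12

```text
time_s: 3.28
position: [478.8, 255.2, 37.7]
tcp_rot: [-180.0, 0.0, 78.0]
ft_force: [-2.8, 0.1, 3.2]
opening: 59.7
finger_force: 12.0
```

```bash
python3 -c "
from h import *
import pickle
s=pickle.load(open('top.pkl','rb'))
print(ray(s,332-.3,249.2-.3,8),[ray(s,180+a/3-.3,205+b/3-.3,8).round() for a,b in [(382,85),(503,58),(531,180),(408,207)]])
go([556,-114,240],102.6)"
```

```text
[543.43234736 -44.8186313    8.        ] [array([590.,  26.,   8.]), array([616., -91.,   8.]), array([ 497., -116.,    8.]), array([472.,   1.,   8.])]
move [-34.5   15.24 -20.24] [ -0.   -0.  -24.6] from [478.8 255.2  37.7] [-179.97    0.     77.96] t 3.275 F [-2.8  0.1  3.2] op 59.7
```

>>> move_arm --rows '[1,0,0,-2,0,0,0,1,0,0,-5,0,0,0,1,-1,0.5,-9,0,0,0,1,-5,2,-13,0,0,-4,1,-10,4.5,-17,0,0,-8,1,-15,6.6,-20,0,0,-12,1,-20,8.8,-20.2,0,0,-16,1,-25,11,-20.2,0,0,-20,1,-30,13.2,-20.2,0,0,-24.6,1,-33.5,15,-20.2,0,0,-24.6]'

```text
time_s: 4.53
position: [555.9, -107.3, 239.4]
tcp_rot: [180.0, 0.1, 102.4]
ft_force: [0.0, 0.7, -0.4]
opening: 59.7
finger_force: 12.0
```

>>> move_arm --rows '[1,-1,0.2,0,0,0,0,1,-1,0.2,0,0,0,0]'

```text
time_s: 4.78
position: [560.1, -113.2, 239.0]
tcp_rot: [-180.0, -0.0, 102.5]
ft_force: [-0.0, -0.2, -0.5]
opening: 59.8
finger_force: 12.0
```

Run:
```python
from h import *
import pickle
s=snap('wrist'); save(s,'w2'); pickle.dump(s,open('w2.pkl','wb'))
P=cloud(s)
go([543,-45,49],102.6)
d=(s['depth']>0)&(np.hypot(P[...,0]-543,P[...,1]+45)<110)
for a,b in [(5,12),(66,85)]:
    m=d&(P[...,2]>a)&(P[...,2]<b)
    n,l,stt,c=cv2.connectedComponentsWithStats(m.astype(np.uint8))
    for i in range(1,n):
        if stt[i,4]>60: q=P[l==i]; print(a,c[i].round(),stt[i,4],cv2.minAreaRect(q[:,:2].astype(np.float32)),np.median(q,0))
```

```text
move [ 6.89 -0.19 19.01] [-0. -0.  0.] from [ 560.  -111.9  239.1] [-1.7997e+02 -4.0000e-02  1.0261e+02] t 4.825 F [-0.8  1.2 -1.4] op 59.7
5 [235. 119.] 386 ((449.2037353515625, -42.61500549316406), (99.3144760131836, 8.448892593383789), 87.987060546875) [450.7888496  -39.08802681  10.28446213]
5 [317. 138.] 5449 ((545.8496704101562, -43.0360107421875), (120.44620513916016, 119.1333999633789), 12.461874008178711) [515.9264467  -39.57926626   8.84549882]
5 [323. 142.] 1899 ((545.8860473632812, -42.93138885498047), (30.924211502075195, 72.22769927978516), 12.574507713317871) [545.59173908 -41.57140226   8.77956365]
5 [351. 141.] 497 ((574.4847412109375, -36.42365264892578), (12.638665199279785, 72.63648223876953), 16.21880531311035) [574.80087257 -34.33085466   8.8309134 ]
66 [323.  99.] 593 ((537.6917114257812, -6.045912742614746), (83.7463150024414, 3.9299559593200684), 12.445956230163574) [537.55109688  -6.14888122  76.61104021]
66 [323. 187.] 568 ((553.9728393554688, -80.05043029785156), (83.94120788574219, 4.414337158203125), 12.463590621948242) [553.7824683  -79.76044187  76.47507267]
```

View pics/w2.png

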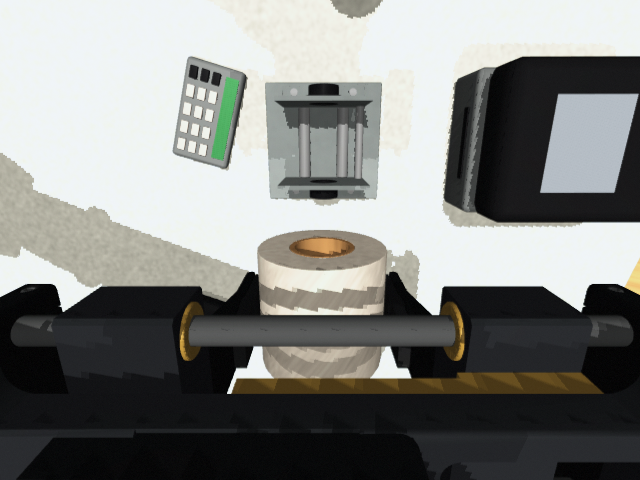

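Wrist view: the stand is centred at (323,141), with plates at rows 99 and 187, which gives midpoint (545.8,−43.0) and yaw 12.5°. The roll is held straight, with its core at (322,246).

```bash
python3 -c "
from h import *
go([545.8,-43.8,52],102.46)"
```

```text
move [ 6.94  0.11 18.71] [-0.  -0.   0.2] from [ 560.  -111.9  239.1] [-1.7997e+02 -4.0000e-02  1.0261e+02] t 4.825 F [-0.8  1.2 -1.4] op 59.7
```

>>> move_arm --rows '[1,2,0.1,0,0,0,0,1,5,0.1,0,0,0,0,1,6.9,0.1,2,0,0,0,1,6.9,0.1,6,0,0,0,1,6.9,0.1,9,0,0,0,1,6.9,0.1,10,0,0,0,1,6.9,0.1,10,0,0,0,1,6.9,0.1,10,0,0,0]'

```text
time_s: 5.82
position: [547.0, -45.2, 141.0]
tcp_rot: [179.9, 0.0, 102.6]
ft_force: [0.5, -0.4, -1.2]
opening: 59.7
finger_force: 12.0
```

```bash
python3 -c "
from h import *
go([545.8,-43.8,52],102.46)
s=snap('scene'); c=s['frame'][180:330,200:400]; cv2.imwrite('pics/s2.png',cv2.resize(c,None,fx=4,fy=4)[:,:,::-1])"
```

```text
move [ 0.16 -0.11  8.9 ] [0.1 0.  0.1] from [547.  -45.2 141. ] [1.7985e+02 1.0000e-02 1.0259e+02] t 5.825 F [ 0.5 -0.4 -1.2] op 59.7
```

View pics/s2.png

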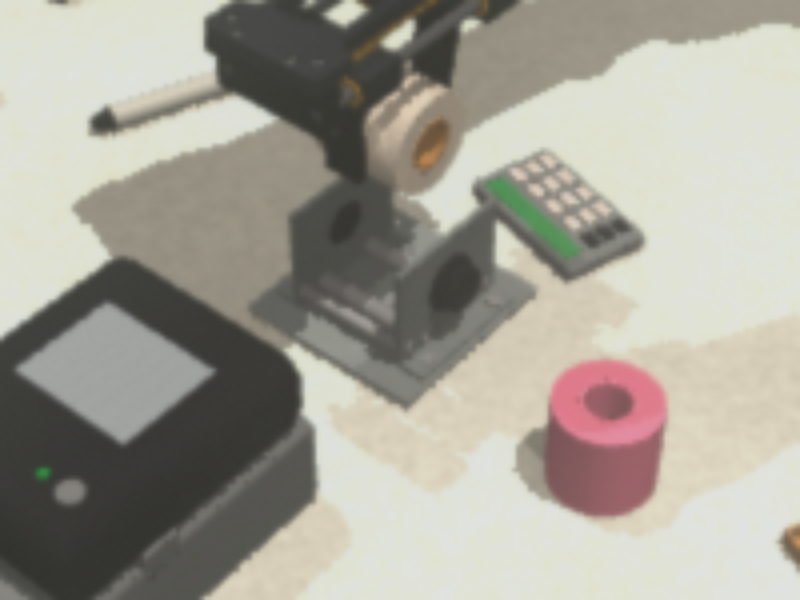

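The scene crop shows the roll, core at (432,143), held over and between the two plates, whose bushes are at (345,222) and (455,282). Lowering it now.

>>> move_arm --rows '[1,0.15,-0.1,2,0,0,0,1,0.15,-0.1,4.5,0,0,0,1,0.15,-0.1,6.5,0,0,0,1,0.15,-0.1,8,0,0,0,1,0.15,-0.1,8.6,0,0,0,1,0.15,-0.1,8.8,0,0,0,1,0.15,-0.1,8.8,0,0,0,1,0.15,-0.1,8.8,0,0,0]'

```text
time_s: 6.88
position: [545.2, -44.3, 52.2]
tcp_rot: [179.9, 0.0, 102.6]
ft_force: [0.8, 0.2, 0.2]
opening: 59.7
finger_force: 12.0
```

```bash
python3 -c "
from h import *
go([545.8,-43.8,50],102.46)"
```

```text
move [0.04 0.07 0.22] [0.1 0.  0.1] from [545.2 -44.3  52.2] [1.7993e+02 1.0000e-02 1.0255e+02] t 6.875 F [0.8 0.2 0.2] op 59.7
```

>>> move_arm --rows '[1,0,0.05,0.1,0,0,0,1,0,0.05,0.15,0,0,0,1,0,0.05,0.2,0,0,0,1,0,0.05,0.2,0,0,0]'

```text
time_s: 7.38
position: [546.1, -44.0, 50.1]
tcp_rot: [179.9, 0.0, 102.6]
ft_force: [2.0, 1.0, 1.7]
opening: 59.5
finger_force: 12.0
```

>>> move_arm --rows '[0.25,0,0,0,0,0,0,0.2,0,0,0,0,0,0,0.15,0,0,0,0,0,0,0.1,0,0,0,0,0,0,0.1,0,0,0,0,0,0]'

```text
time_s: 8.0
position: [545.1, -44.2, 49.5]
tcp_rot: [-180.0, -0.0, 102.5]
ft_force: [-0.1, -0.7, -0.1]
opening: 77.6
finger_force: 0.0
```

>>> move_arm --rows '[0.1,0,0,-1,0,0,0,0.1,0,0,-3,0,0,0,0.1,0,0,-7,0,0,0,0.1,0,0,-12,0,0,0,0,0,0,-17,0,0,0,0,0,0,-19,0,0,0]'

```text
time_s: 8.75
position: [546.6, -44.6, 244.0]
tcp_rot: [179.6, 0.0, 102.5]
ft_force: [1.3, 0.1, 0.4]
opening: 86.0
finger_force: 0.0
```

```bash
python3 -c "
from h import *
import pickle
s=pickle.load(open('top.pkl','rb'))
# handle and tip
f=s['frame']; g=f[222:300,400:425]; v=cv2.cvtColor(g,cv2.COLOR_RGB2GRAY)
y,x=np.nonzero((v<70)); y+=222;x+=400
hm=y>262; hc=np.array([x[hm].mean(),y[hm].mean()]); print(hc,ray(s,*hc,16), (y[hm].min(),y[hm].max()),'tip',x[~hm].mean(),y[~hm].min(),ray(s,x[~hm].mean(),y[~hm].min(),8))
go([441,-266,220],-7.7)
s=snap('wrist');P=cloud(s);pickle.dump(s,open('w3.pkl','wb'));save(s,'w3')
m=(s['depth']>0)&(np.hypot(P[...,0]-546,P[...,1]+43)<45)&(P[...,2]>50)&(P[...,2]<85)
q=P[m];print(len(q),q[:,2].max())
a=np.deg2rad(12.46);d=q[:,:2]-[545.8,-43]; X=d@[np.cos(a),np.sin(a)];Y=d@[-np.sin(a),np.cos(a)]
k=(abs(Y)<33);print('roll x',X[k].min(),X[k].max(),'y',Y[k].min(),Y[k].max(),'ztop',np.percentile(q[k,2],98), 'x of top',X[k][q[k,2]>np.percentile(q[k,2],70)].mean())
"
```

```text
[409.75       282.40697674] [ 445.45851614 -265.11481846   16.        ] (np.int64(272), np.int64(292)) tip 415.75 229 [ 599.97463205 -288.13465939    8.        ]
move [-19.32 -15.13   2.31] [  0.3  -0.3 110.2] from [546.6 -44.6 244. ] [1.7965e+02 3.0000e-02 1.0253e+02] t 8.75 F [1.3 0.1 0.4] op 86.0
4533 78.881618460934
roll x -29.360590344663834 29.29109900045606 y -28.773354618880553 28.74252115369258 ztop 75.22926981742823 x of top -0.059112560932608645
```

The roll rests centred in the stand: top 75 mm, ends at ±28.8 mm. Next is the spindle on the right; I'll take a close look first.

```bash
python3 -c "
from h import *
go([405,-259,220],-8.5)"
```

```text
move [-17.84 -18.57   2.4 ] [  0.3  -0.4 111. ] from [547.3 -44.5 245.4] [1.7953e+02 4.0000e-02 1.0253e+02] t 8.8 F [1.5 0.2 1.6] op 86.3
```

>>> move_arm --rows '[0,-17.8,-18.6,2.3,0,0,111,0,-17.8,-18.6,2.3,0,0,111,0,-17.8,-18.6,2.3,0,0,111,0,-17.8,-18.6,2.3,0,0,111,0,-17.8,-18.6,2.3,0,0,111,0,-17.8,-18.6,2.3,0,0,111,0,-17.8,-18.6,2.3,0,0,111,0,-17.8,-18.6,2.3,0,0,111,0,-17.8,-18.6,2.3,0,0,111,0,-17.8,-18.6,2.3,0,0,111]'

```text
time_s: 10.05
position: [401.9, -258.3, 216.3]
tcp_rot: [-180.0, 0.0, -5.2]
ft_force: [-0.4, -0.5, -0.6]
opening: 87.3
finger_force: 0.0
```

Run:
```python
from h import *
import pickle
for i in range(8): ctrl.state()
s=snap('wrist'); save(s,'w4'); pickle.dump(s,open('w4.pkl','wb'))
P=cloud(s)
go([445,-265,19.5],-8.5)
d=(s['depth']>0)&(P[...,2]>4)&(P[...,2]<30)&(abs(P[...,0]-510)<115)&(abs(P[...,1]+275)<45)
n,l,stt,c=cv2.connectedComponentsWithStats(d.astype(np.uint8))
for i in range(1,n):
    if stt[i,4]>100:
        q=P[l==i]; print(c[i].round(),stt[i,4],cv2.minAreaRect(q[:,:2].astype(np.float32)),q[:,2].max())
        g=cv2.cvtColor(s['frame'],cv2.COLOR_RGB2GRAY)
        for nm,mm in [('dark',(l==i)&(g<70)),('light',(l==i)&(g>=90))]:
            q=P[mm]
            if len(q)>20: print(nm,len(q),cv2.minAreaRect(q[:,:2].astype(np.float32)),q.mean(0))
```

```text
move [ 4.35  0.24 19.68] [-0.   0.   2.9] from [ 401.9 -258.4  216.3] [-1.7999e+02  1.0000e-02 -5.5700e+00] t 10.1 F [-0.3  0.4  0.3] op 87.2
[327. 106.] 3747 ((506.30712890625, -272.3668212890625), (24.240901947021484, 180.91412353515625), 81.94403839111328) 19.313841825658244
dark 1433 ((506.79339599609375, -272.7276611328125), (23.662607192993164, 179.85009765625), 81.94403839111328) [ 454.60235237 -265.38118804   16.23358756]
light 2279 ((505.7701416015625, -271.37811279296875), (19.457592010498047, 179.7760009765625), 80.00599670410156) [ 536.03701305 -276.47760992   15.04605072]
```

View pics/w4.png

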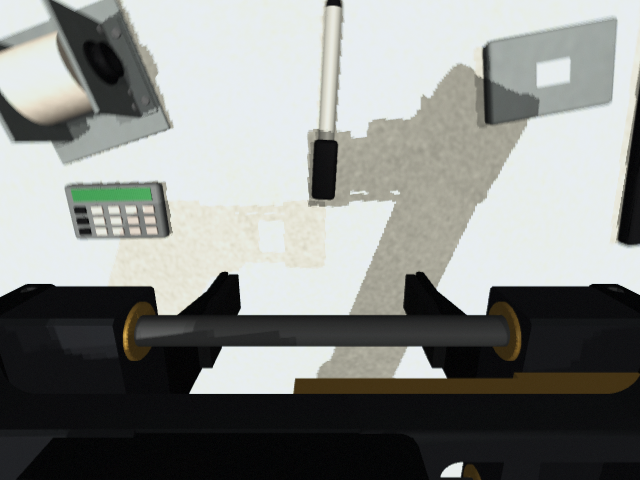

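The wrist view shows the handle at (325,170) with the tube pointing up to (334,5) and the nose cut off at the top edge.

Run:
```python
from h import *
import pickle
s=pickle.load(open('w4.pkl','rb')); P=cloud(s); g=cv2.cvtColor(s['frame'],cv2.COLOR_RGB2GRAY)
b=np.zeros(g.shape,bool); b[125:210,300:350]=1
m=b&(g<80)&(P[...,2]>11); r=cv2.minAreaRect(P[m][:,:2].astype(np.float32)); print(r)
# tube centre line from image: ray on z=12 per row
pts=[]
for v in range(20,125,5):
    u=np.nonzero((P[v,300:360,2]>7))[0]+300; pts.append(P[v,u,:2].mean(0))
pts=np.array(pts); print(np.rad2deg(np.arctan(np.polyfit(pts[:,0],pts[:,1],1)[0])),pts[0],pts[-1])
go([*r[0],20.5],-8.1)
```

```text
((448.0372009277344, -264.2918395996094), (23.899641036987305, 62.694252014160156), 81.94403839111328)
-7.902449944405287 [ 578.35336505 -282.54414455] [ 494.23552949 -271.05437348]
move [ 4.65  0.14 19.58] [-0.   0.   2.5] from [ 401.9 -258.4  216.3] [-1.7999e+02  1.0000e-02 -5.5700e+00] t 10.1 F [-0.3  0.4  0.3] op 87.2
```

>>> move_arm --rows '[0,2,0.1,4,0,0,2.5,0,4.65,0.15,9,0,0,2.5,0,4.65,0.15,13,0,0,2.5,0,4.65,0.15,15,0,0,2.5,0,4.65,0.15,15,0,0,2.5,0,4.65,0.15,15,0,0,2.5]'

```text
time_s: 10.85
position: [449.0, -264.2, 67.5]
tcp_rot: [180.0, -0.1, -7.3]
ft_force: [0.0, 0.3, 0.0]
opening: 86.8
finger_force: 0.0
```

```bash
python3 -c "
from h import *
go([448,-264.3,20.5],-8)"
```

```text
move [-0.11  0.02  4.7 ] [ 0.  -0.1  0.7] from [ 449.  -264.2   67.5] [ 1.7998e+02 -8.0000e-02 -7.3200e+00] t 10.85 F [0.  0.3 0. ] op 86.8
```

>>> move_arm --rows '[0,-0.1,0,2,0,0,0.7,0,-0.1,0,3.7,0,0,0.7,0,-0.1,0,4.4,0,0,0.7,0,-0.1,0,4.65,0,0,0.7,0,-0.1,0,4.65,0,0,0.7,0,-0.1,0,4.65,0,0,0.7]'

```text
time_s: 11.6
position: [447.9, -263.9, 20.5]
tcp_rot: [180.0, -0.1, -8.1]
ft_force: [0.1, -0.4, 0.8]
opening: 86.8
finger_force: 0.0
```

>>> move_arm --rows '[1,0,0,0,0,0,0,1,0,0,0,0,0,0,1,0,0,0,0,0,0,1,0,0,0,0,0,0,1,0,0,0,0,0,0,1,0,0,0,0,0,0,1,0,0,0,0,0,0,1,0,0,0,0,0,0,1,0,0,0,0,0,0]' --grip_force 40

```text
time_s: 12.72
position: [447.5, -263.7, 20.1]
tcp_rot: [180.0, -0.0, -8.1]
ft_force: [-0.1, 0.6, -0.6]
opening: 23.7
finger_force: 40.0
```

>>> move_arm --rows '[1,0,0,-2,0,0,0,1,0,0,-5,0,0,0,1,0,0,-9,0,0,0,1,0,0,-9,0,0,0,1,0,0,-9,0,0,0]'

```text
time_s: 13.35
position: [447.1, -263.2, 109.4]
tcp_rot: [-180.0, 0.0, -8.1]
ft_force: [-0.1, 0.8, -2.3]
opening: 23.6
finger_force: 40.0
```

Run:
```python
from h import *
import pickle
s=snap('wrist'); save(s,'w5'); pickle.dump(s,open('w5.pkl','wb'))
P=cloud(s); st=ctrl.state(); A=R.from_euler('xyz',st['tcp_rot'],degrees=True)
Q=(P-st['position'])@A.as_matrix()  # tool coords
m=(s['depth']>0)&(abs(Q[...,1])<25)&(Q[...,0]>30)&(Q[...,0]<175)&(abs(Q[...,2])<40)
q=Q[m]; print(len(q),q[:,0].max())
for a in range(45,165,10):
    k=q[(abs(q[:,0]-a)<5)]
    if len(k)>10: print(a,len(k),k[:,1].min().round(1),k[:,1].max().round(1),'top z',np.percentile(k[:,2],10).round(1))
a=np.deg2rad(12.46); ax=np.array([-np.sin(a),np.cos(a)])
p=np.array([545.8,-43])-230*ax
go([*p,57],102.46); print(p)
```

```text
8935 129.6656983582598
45 731 -8.1 7.8 top z 2.6
55 784 -7.9 7.8 top z 2.5
65 816 -7.8 7.6 top z 2.6
75 856 -7.6 8.0 top z 2.6
85 931 -8.0 7.8 top z 2.6
95 983 -7.8 8.1 top z 2.6
105 1038 -7.6 7.9 top z 2.6
115 1114 -7.4 8.2 top z 2.6
125 990 -7.7 8.0 top z 2.6
move [14.8  -1.63  5.16] [-1.000e-01  0.000e+00 -1.105e+02] from [ 446.6 -263.   108.9] [-1.7996e+02  1.2000e-01 -8.0700e+00] t 13.4 F [ 0.3  0.3 -1. ] op 23.4
[ 595.42433495 -267.58278069]
```

>>> move_arm --rows '[1,1,0,0,0,0,-9,1,2,0,0,0,0,-18,1,4,0,0,0,0,-28,1,6,-0.5,0,0,0,-38,1,8,-0.5,0,0,0,-48,1,10,-1,0,0,0,-58,1,12,-1,0,0,0,-68,1,13,-1.5,0,0,0,-78,1,14,-1.6,0,0,0,-88,1,14.8,-1.6,0,0,0,-98]'

```text
time_s: 14.65
position: [595.7, -268.0, 107.7]
tcp_rot: [-179.8, -0.1, 90.3]
ft_force: [0.3, 0.1, -1.1]
opening: 23.8
finger_force: 40.0
```

>>> move_arm --rows '[1,0,0,0,0,0,-9,1,0,0,0,0,0,-12.5,1,0,0,0,0,0,-12.5,1,0,0,0,0,0,-12.5,1,0,0,0,0,0,-12.5]'

```text
time_s: 15.28
position: [596.1, -268.5, 109.6]
tcp_rot: [-180.0, -0.0, 102.4]
ft_force: [-0.2, -0.3, -0.9]
opening: 23.3
finger_force: 40.0
```

```bash
cat >> h.py <<'E'
a=np.deg2rad(12.46); EX=np.array([np.cos(a),np.sin(a)]); EY=np.array([-np.sin(a),np.cos(a)]); MID=np.array([545.8,-43.0])
def rel():
    st=ctrl.state(); d=st['position'][:2]-MID
    F=st['ft_force']
    print('stand frame x %.1f y %.1f z %.1f'%(d@EX,d@EY,st['position'][2]),st['tcp_rot'].round(2),'F x %.1f y %.1f z %.1f'%(F[:2]@EX,F[:2]@EY,F[2]),'tq',np.round(st['torque'],2),'t',st['time_s'],'op',st['opening'].__round__(1))
E
python3 - <<'E'
from h import *
rel()
go([*(MID-230*EY),56],102.46)
s=snap('scene'); c=s['frame'][180:330,200:400]; cv2.imwrite('pics/s3.png',cv2.resize(c,None,fx=4,fy=4)[:,:,::-1])
s=snap('wrist'); save(s,'w6'); P=cloud(s); P2=P[...,:2]-MID; X=P2@EX; Y=P2@EY; Z=P[...,2]
# plate top & tube in same view, stand frame
m=(s['depth']>0)&(abs(X)<50)&(abs(Y+38)<6)&(Z>68)&(Z<84)
print('plate x',X[m].min() if m.any() else None,X[m].max() if m.any() else None,m.sum(), np.median(Z[m]) if m.any() else None)
for y0 in (-190,-180,-170,-160,-150,-140,-130,-120,-110,-100):
    m=(s['depth']>0)&(abs(X)<15)&(abs(Y-y0)<4)&(Z>80)&(Z<130)
    if m.sum()>20: print(y0,m.sum(),X[m].min().round(1),X[m].max().round(1),np.percentile(Z[m],90).round(1))
E
```

```text
stand frame x 0.5 y -231.1 z 109.6 [-1.7997e+02 -2.0000e-02  1.0239e+02] F x -0.2 y -0.2 z -0.9 tq [-0.13  0.02 -0.01] t 15.275 op 23.3
move [ 0.1  -0.05  5.36] [-0.  -0.  -0.1] from [ 596.1 -268.5  109.6] [-1.7997e+02 -2.0000e-02  1.0239e+02] t 15.275 F [-0.2 -0.3 -0.9] op 23.3
plate x None None 0 None
-190 575 -7.5 8.2 106.6
-180 613 -7.3 8.6 106.6
-170 632 -7.1 8.4 106.6
-160 670 -6.9 8.7 106.7
-150 728 -7.3 8.6 106.6
-140 763 -7.1 8.8 106.6
-130 812 -6.9 8.8 106.6
-120 858 -6.7 9.0 106.6
-110 934 -7.0 8.9 106.6
-100 198 -6.8 8.7 106.2
```

>>> move_arm --rows '[1,0,0,2,0,0,-0.4,1,0,0,4,0,0,-0.4,1,0,0,5.1,0,0,-0.4,1,0,0,5.38,0,0,-0.4,1,0,0,5.38,0,0,-0.4,1,0,0,5.38,0,0,-0.4]'

```text
time_s: 16.12
position: [596.9, -268.9, 57.0]
tcp_rot: [179.9, 0.0, 102.8]
ft_force: [0.4, -0.3, -0.4]
opening: 23.5
finger_force: 40.0
```

Run:
```python
from h import *
rel()
rel()
s=snap('scene'); K=np.array(s['mtx'])
c=s['frame'][180:300,220:380]; cv2.imwrite('pics/s4.png',cv2.resize(c,None,fx=5,fy=5,interpolation=cv2.INTER_CUBIC)[:,:,::-1])
```

```text
stand frame x 1.1 y -231.6 z 57.0 [1.7993e+02 4.0000e-02 1.0282e+02] F x 0.3 y -0.4 z -0.4 tq [-0.09 -0.02 -0.01] t 16.125 op 23.5
stand frame x 1.1 y -231.6 z 57.0 [1.7993e+02 4.0000e-02 1.0282e+02] F x 0.3 y -0.4 z -0.4 tq [-0.09 -0.02 -0.01] t 16.125 op 23.5
```

View pics/s4.png

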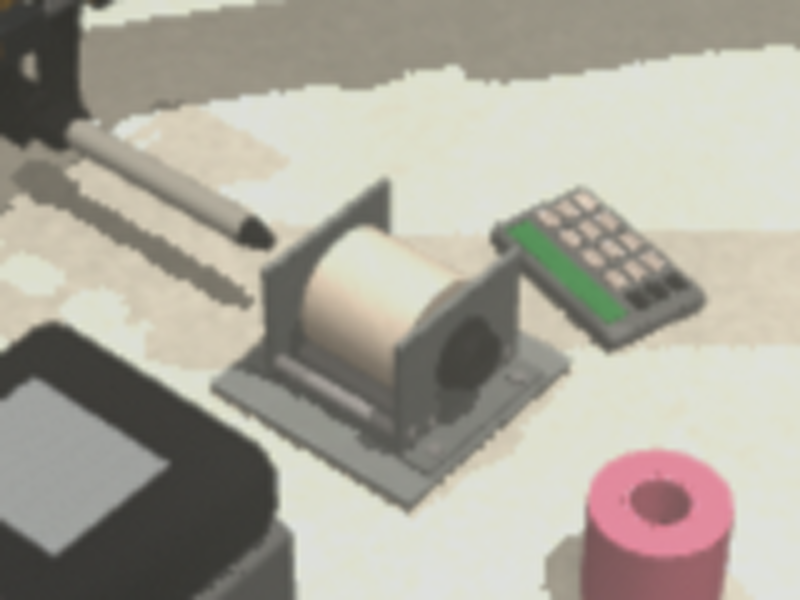

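The crop shows the roll in the stand and the spindle pre-aligned. Its axis runs from (85,135) to the nose at (270,240), and extended it meets the far bush at (470,352). Threading slowly and watching the forces.

>>> move_arm --rows '[1,0.8,0,0,0,0,0,1,1.6,0,0,0,0,0,1,2.2,0,0,0,0,0,1,2.8,0,0,0,0,0,1,3.4,0,0,0,0,0,1,3.8,0,0,0,0,0,1,3.8,0,0,0,0,0]'

```text
time_s: 17.05
position: [587.9, -231.2, 56.2]
tcp_rot: [180.0, -0.0, 102.9]
ft_force: [0.7, -0.5, -0.3]
opening: 23.7
finger_force: 40.0
```

```bash
python3 -c "
from h import *
rel()"
```

```text
stand frame x 0.5 y -192.8 z 56.2 [ 1.7999e+02 -1.0000e-02  1.0286e+02] F x 0.6 y -0.6 z -0.3 tq [-0.09 -0.   -0.  ] t 17.05 op 23.7
```

>>> move_arm --rows '[1,0.8,0,0,0,0,0,1,1.6,0,0,0,0,0,1,2.4,0.02,0,0,0,0,1,3.2,0.02,0,0,0,0,1,4,0.03,0,0,0,0,1,4,0.03,0,0,0,0]'

```text
time_s: 17.8
position: [579.3, -191.4, 56.3]
tcp_rot: [180.0, -0.0, 102.9]
ft_force: [0.3, -0.1, -1.0]
opening: 23.8
finger_force: 40.0
```

```bash
python3 -c "
from h import *
rel()"
```

```text
stand frame x 0.7 y -152.1 z 56.3 [ 1.7999e+02 -3.0000e-02  1.0290e+02] F x 0.2 y -0.2 z -1.0 tq [-0.06 -0.   -0.02] t 17.8 op 23.8
```

>>> move_arm --rows '[1,0.8,0,0,0,0,0,1,1.6,0,0,0,0,0,1,2.4,0.02,0,0,0,0,1,3.2,0.02,0,0,0,0,1,3.8,0.03,0,0,0,0,1,4.3,0.03,0,0,0,0,1,4.3,0.03,0,0,0,0]'

```text
time_s: 18.68
position: [570.0, -150.0, 56.3]
tcp_rot: [180.0, -0.0, 102.9]
ft_force: [0.1, -0.1, -1.3]
opening: 23.8
finger_force: 40.0
```

```bash
python3 -c "
from h import *
rel()"
```

```text
stand frame x 0.6 y -109.7 z 56.3 [ 1.7999e+02 -1.0000e-02  1.0287e+02] F x 0.0 y -0.1 z -1.3 tq [-0.16  0.03  0.02] t 18.675 op 23.8
```

>>> move_arm --rows '[1,0.7,0,0,0,0,0,1,1.3,0.01,0,0,0,0,1,1.8,0.01,0,0,0,0,1,2.2,0.02,0,0,0,0,1,2.4,0.02,0,0,0,0,1,2.5,0.02,0,0,0,0,1,2.5,0.02,0,0,0,0]'

```text
time_s: 19.55
position: [564.7, -126.2, 56.3]
tcp_rot: [180.0, 0.0, 102.8]
ft_force: [-0.7, 0.6, -1.0]
opening: 23.2
finger_force: 40.0
```

Run:
```python
from h import *
rel()
s=snap('wrist'); P=cloud(s); P2=P[...,:2]-MID; X=P2@EX; Y=P2@EY; Z=P[...,2]
save(s,'w7')
g=cv2.cvtColor(s['frame'],cv2.COLOR_RGB2GRAY).astype(int)
m=(s['depth']>0)&(abs(X)<4)&(Y>-70)&(Y<-35)&(Z>35)&(Z<80)
for y0 in np.arange(-64,-34,1.):
    k=m&(abs(Y-y0)<.5)
    if k.sum()>5: print(y0,k.sum(),np.median(Z[k]).round(1),g[k].mean().round(),end=' | ')
m=(s['depth']>0)&(abs(X)<5)&(Y>45)&(Y<90)&(Z>35)&(Z<65)
print('\nnose', m.sum(), Y[m].max() if m.any() else None, np.percentile(Z[m],95))
```

```text
stand frame x 0.5 y -85.3 z 56.3 [179.99   0.   102.82] F x -0.5 y 0.8 z -1.0 tq [-0.12  0.01  0.  ] t 19.55 op 23.2
-64.0 31 53.1 21.0 | -63.0 33 52.9 21.0 | -62.0 38 52.9 21.0 | -61.0 31 53.0 21.0 | -60.0 37 53.0 21.0 | -59.0 40 52.5 21.0 | -58.0 32 52.2 21.0 | -57.0 45 51.9 20.0 | -56.0 30 51.0 20.0 | -55.0 27 52.6 171.0 | -54.0 39 52.8 182.0 | -52.0 6 57.6 59.0 | -51.0 34 58.4 36.0 | -50.0 44 58.5 21.0 | -49.0 37 58.5 21.0 | -48.0 39 58.5 21.0 | -47.0 36 58.3 21.0 | -46.0 43 58.4 19.0 | -45.0 30 58.4 27.0 | -40.0 15 76.4 128.0 | -39.0 55 76.9 142.0 | -38.0 55 76.7 144.0 | -37.0 59 76.5 144.0 | -36.0 291 66.6 83.0 | -35.0 22 52.6 175.0 | Traceback (most recent call last):
  File "<stdin>", line 11, in <module>
    return _quantile_unchecked(
        a, q, axis, out, overwrite_input, method, keepdims, weights)
    return _ureduce(a,
                    func=_quantile_ureduce_func,
    ...<5 lines>...
                    overwrite_input=overwrite_input,
                    method=method)
    r = func(a, **kwargs)
    result = _quantile(arr,
                       quantiles=q,
    ...<2 lines>...
                       out=out,
                       weights=wgt)
    slices_having_nans = np.isnan(arr[-1, ...])
                                  ~~~^^^^^^^^^
IndexError: index -1 is out of bounds for axis 0 with size 0
```

The gap from shoulder to bush is about 3 mm. Creeping in until contact.

>>> move_arm --rows '[1,0.1,0,0,0,0,0,1,0.2,0,0,0,0,0,1,0.27,0,0,0,0,0,1,0.32,0,0,0,0,0,1,0.32,0,0,0,0,0]'

```text
time_s: 20.23
position: [564.0, -122.9, 56.3]
tcp_rot: [180.0, -0.0, 102.8]
ft_force: [0.3, 0.3, -0.8]
opening: 23.6
finger_force: 40.0
```

```bash
python3 -c "
from h import *
rel()"
```

```text
stand frame x 0.5 y -81.9 z 56.3 [179.99  -0.   102.83] F x 0.4 y 0.2 z -0.8 tq [-0.08  0.02 -0.02] t 20.225 op 23.6
```

>>> move_arm --rows '[1,0.05,0,0,0,0,0,1,0.05,0,0,0,0,0,1,0.08,0,0,0,0,0,1,0.08,0,0,0,0,0]'

```text
time_s: 20.72
position: [563.9, -122.8, 56.3]
tcp_rot: [180.0, 0.0, 102.8]
ft_force: [1.1, -1.4, -1.7]
opening: 23.6
finger_force: 40.0
```

Run:
```python
from h import *
rel()
s=snap('wrist'); P=cloud(s); P2=P[...,:2]-MID; X=P2@EX; Y=P2@EY; Z=P[...,2]
g=cv2.cvtColor(s['frame'],cv2.COLOR_RGB2GRAY).astype(int)
m=(s['depth']>0)&(abs(X)<4)&(Y>-70)&(Y<-44)&(Z>35)&(Z<80)
for y0 in np.arange(-60,-44,1.):
    k=m&(abs(Y-y0)<.5)
    if k.sum()>2: print(y0,k.sum(),np.median(Z[k]).round(1),g[k].mean().round(),end=' | ')
s=snap('scene')
c=s['frame'][180:300,220:380]; cv2.imwrite('pics/s5.png',cv2.resize(c,None,fx=5,fy=5,interpolation=cv2.INTER_CUBIC)[:,:,::-1])
```

```text
stand frame x 0.5 y -81.8 z 56.3 [1.7998e+02 5.0000e-02 1.0281e+02] F x 0.8 y -1.6 z -1.7 tq [-0.65 -0.13 -0.05] t 20.725 op 23.6
-60.0 38 52.7 21.0 | -59.0 33 52.8 21.0 | -58.0 27 53.0 21.0 | -57.0 38 53.0 21.0 | -56.0 39 53.0 22.0 | -55.0 42 52.6 20.0 | -54.0 19 52.2 19.0 | -52.0 13 58.0 19.0 | -51.0 34 58.5 20.0 | -50.0 40 58.6 21.0 | -49.0 39 58.6 21.0 | -48.0 36 58.4 21.0 | -47.0 39 58.4 21.0 | -46.0 39 58.5 19.0 | -45.0 7 59.1 20.0 |
```

View pics/s5.png

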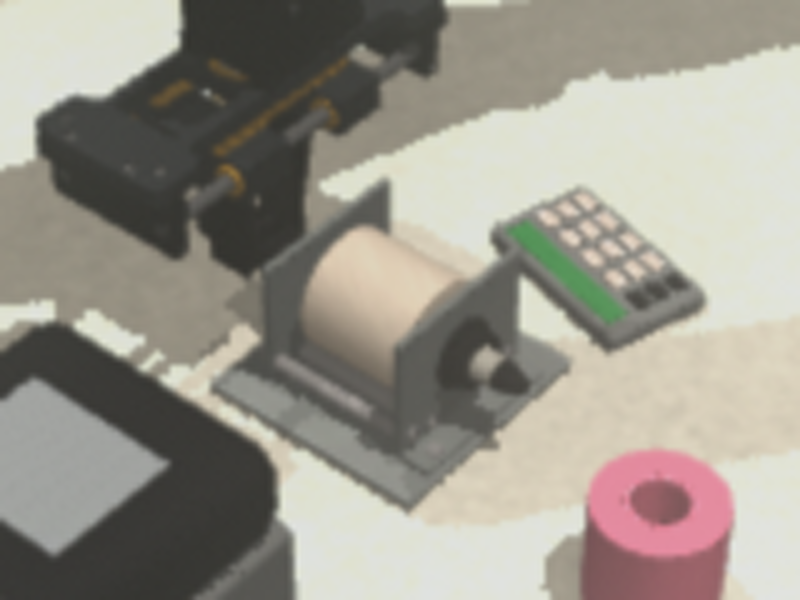

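The nose stands out of the far bush, with its tip at (525,380). The shoulder is touching the near bush: the advance stopped at 81.8 mm and the axial force has started to rise. I'll hold briefly, check and hand in.

>>> move_arm --rows '[1,0.02,0,0,0,0,0,1,0.02,0,0,0,0,0,1,0.02,0,0,0,0,0,1,0.02,0,0,0,0,0]'

```text
time_s: 21.32
position: [563.9, -122.7, 56.3]
tcp_rot: [180.0, 0.1, 102.8]
ft_force: [1.3, -4.5, -1.7]
opening: 23.8
finger_force: 40.0
```

```bash
python3 -c "
from h import *
rel()
print(ctrl.close_job())"
```

```text
stand frame x 0.5 y -81.8 z 56.3 [1.7998e+02 6.0000e-02 1.0280e+02] F x 0.3 y -4.7 z -1.7 tq [-1.26 -0.38  0.01] t 21.325 op 23.8
the job is handed in; nothing more can be done
None
```

The full roll is on the stand's rollers, and the spindle is threaded through both bushes and the core, its handle held lightly against the right bush (about 5 N) with the nose out of the left one for your collar; I handed it in at 21.3 s.

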